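# Seat the bar magnifier on its three-point stand and close the keeper

## Robot

A 6-joint arm with a two-finger parallel gripper is mounted at the origin on the work surface. World frame = base frame: x ahead of the robot, y to its left, z up, the work surface at z = 0. Lengths are in mm, angles in rad, forces in N, time in s.
With the tool pointing down it reaches from about 250 to 725 mm from the base axis. Payload 9.7 kg.
Tool frame: the origin (TCP) lies midway between the tips of the shut fingers; the grasp point (between the pads) lies r.pinch_z behind it (r.pinch_z is the distance from the TCP to the grasp point, in mm); z points along the fingers, y is the direction in which the jaws open and shut (so a half turn about z gives the same grasp; the last joint's range is limited). The gripper opens to 85 mm and grips with 20 to 120 N. Pads are 22 mm wide; open, the fingers measure 114 mm over their backs; the gripper's body (76 mm by 85 mm) begins 54 mm behind the grasp point. The pads swing forward as they close: fully open they stand 13 mm farther back than shut.
Start: joints at [-1.209, 0.087, 0.176, 1.66, 0, 1.571], TCP at [194.674, -514.392, 197.884] pointing down, gripper open.
Joint ranges: [-3.13, 3.13], [-0.85, 1.81], [-1.15, 1.24], [-2.2, 2.28], [-1.44, 1.52], [-3.14, 3.14]. Speed limits (rad/s): [2.22, 2.22, 2.57, 3.14, 3.14, 3.14].

## Interface

Orientations are given as a unit quaternion [w, x, y, z].
In Python, from workcell import r gives the robot as it stands.
- The arm moves only by the shell command python3 -m jog 'ROWS'. ROWS is JSON, a list of rows, each an object with "claw": the opening, from 0 (shut) to 1 (fully open); "offset": the shift along the world's x, y, z in mm, a list of three; "yaw": the turn about the world's z in degrees. In form: [{"claw": claw, "offset": [dx, dy, dz], "yaw": yaw}, ...]. A call has 1 to 20 rows; each row shifts and turns the pose as measured when the row begins; what a row does not reach is not made up. A row lasts 1/10 s, in which the tool goes at most 50 mm and 8.59 degrees, less where a joint would pass 70% of its speed; a pose out of reach is approached as far as the arm can. A call with a gripper value outside its range is refused whole. The fingers move at their own pace and stop on an object; the grip force is fixed at half the most. Time passes only in rows, so rows that do not move let the fingers close. It gives the time, the measured TCP pose, the force and the opening at its end, in the units of the state.
- r.observe(): the state, without advancing time (a new reading comes with each control period).
- r.capture(name): name is "side" or "top"; returns the picture (400x640x3 uint8, red, green, blue); there is no depth.
- r.calibration(name): a dict with "fx", "fy", "cx", "cy" (pixels), "xyz" and "orientation" of the camera in the world. Camera axes: x right, y up, looking along -z (the intrinsics and any distortion apply to the point x, -y, -z); pixel columns grow to the right and rows downward; lengths in mm; the calibration is good to about 2 mm. A picture is of the moment at which its call begins. calibration takes no time and is no camera call.
- r.finish_job(): hands the job in, once; it reports no verdict.
The state is a dict: "time_s": time; "q": joint angles; "dq": joint speeds; "joint_torque": joint torques, N m; "position": TCP position; "orientation": TCP orientation; "contact_force": force on the tool from outside, world axes, zero at the start; "moment": the same for the moment, N m; "width": finger opening in mm.
Only numpy, scipy, OpenCV 4.12 (cv2) and the standard library are available. Lean on these libraries where they do the work, as an engineer would, in place of code of your own. Each camera call takes 0.05 s, during which the arm holds its last target. There are 200 camera calls.

## Task

Lift the glass bar magnifier and set it gently on its low steel stand, nose towards the keeper, so that all three ball feet sit fully down in their grooves and it cannot rock, and let go of it. Then swing the stand's keeper arm all the way shut over the magnifier's nose. Leave the cobalt jar, the salt pig and the brass bell timer where they stand.

Things in the scene. Friction and masses are not known exactly. Their poses are not given: they have to be found in the camera images.
- lens_mid (a point): Middle of the glass of the bar magnifier (loose, 0.26 to 0.43 kg), 28 mm above the underside of its feet. x runs along the bar to the nose, y across its flat sides, z up. The glass is 100 mm long, 30 mm wide; its flat upright sides reach from 9 mm below to 7 mm above this point, its half-round top to 22 mm above. Grip it across these sides. It starts on its feet on the marble, z = 0
- foot_nose (a point): centre of the ball foot (14 mm diameter) under the nose, at 55, 0, -21 mm from lens_mid in the magnifier's axes
- foot_left (a point): centre of the ball foot (14 mm diameter) under the +y end of the cross-bar, at -45, 42, -21 mm from lens_mid
- foot_right (a point): centre of the ball foot (14 mm diameter) under the -y end of the cross-bar, at -45, -42, -21 mm from lens_mid
- lens: The magnifier whole: clear glass bar on a T-shaped steel carrier 4 mm thick with three ball feet. Origin 28 mm below lens_mid, level with the feet's underside, same axes. The carrier lies 15 to 19 mm above it, 28 mm wide under the glass; its plain nose ends at x = 71 mm; at the tail the cross-bar, 108 mm in y and 18 mm in x, is centred at x = -45 mm
- stand: Fixed steel stand: base 146 x 128 x 8 mm with a blank card, three pillars with V grooves, a keeper post. Origin on the marble (z = 0), x to the nose groove, z up. The seated magnifier's axes are parallel to these, each foot in the cup of the same name, lens_mid 69 mm straight above the origin. Nothing but the base lies below the middle of the glass
- cup_nose (a point): where the centre of foot_nose lies when seated: 55, 0, 48 mm from the stand's origin
- cup_left (a point): where the centre of foot_left lies when seated: -45, 42, 48 mm from the stand's origin
- cup_right (a point): where the centre of foot_right lies when seated: -45, -42, 48 mm from the stand's origin
- seat_nose: the fixed pillar and V groove under cup_nose: sides slope 50 degrees, groove 22 mm wide and 26 mm long, pointing to the stand's middle, rims 2 mm above the cup point, so a foot a few mm off guides itself in
- seat_left: the fixed pillar and V groove under cup_left: sides slope 50 degrees, groove 22 mm wide and 26 mm long, pointing to the stand's middle, rims 2 mm above the cup point, so a foot a few mm off guides itself in
- seat_right: the fixed pillar and V groove under cup_right: sides slope 50 degrees, groove 22 mm wide and 26 mm long, pointing to the stand's middle, rims 2 mm above the cup point, so a foot a few mm off guides itself in
- keeper (a joint): swing of the flat keeper arm about its upright post, rad: 0 = shut against its stop, the arm 3 mm above the seated nose; grows to 1.7, swung away anticlockwise seen from above. Starts at 1.1 to 1.6, stays where left, moves with about 1 N at the knob. Arm 14 mm wide, 6 mm thick, underside 63 mm above the marble; it strikes the magnifier if that is not fully down
- keeper_knob (a point): middle of the upright knob near the arm's free end: 14 mm diameter, from 69 to 101 mm above the marble (this point: 85 mm), 72 mm from the hinge axis. When shut it is at 62, -22 mm from the stand's origin in the stand's axes. Push it from the side it swung away to, or pinch it
- keeper_hinge (a point): on the keeper's upright hinge axis, 85 mm above the marble: 62, 50 mm from the stand's origin in the stand's axes
- jar: bystander: cobalt glass jar with cork, 78 mm diameter, 112 mm high, origin under its centre
- salt_pig: bystander: white porcelain salt pig, 100 mm diameter, 98 mm high, origin under its centre
- bell_timer: bystander: brass bell-shaped timer, 77 mm diameter, 72 mm high, origin under its centre
Things that resemble listed ones, but are neither listed nor needed, are in the scene too. What is shaped like the stand but red is not meant.

How it is judged (in metres and radians):
On the way, in this order (a step that is already met when the one before it is completed fails the run):
1. the magnifier is lifted clear of the marble (height (world z) of lens above 0.045 m), for 0.1 s.
2. the magnifier rests level on all three grooves, released, with the keeper still open (distance between foot_nose and cup_nose below 0.003 m and distance between foot_left and cup_left below 0.003 m and distance between foot_right and cup_right below 0.003 m and contact force between lens and seat_nose above 0.2 N and contact force between lens and seat_left above 0.2 N and contact force between lens and seat_right above 0.2 N and contact force between lens and the fingers below 0.05 N and value of joint keeper above 0.6 rad), for 0.2 s.
At the end, for the whole second after the job is handed in: Each ball foot is within 3 mm of its seated point and bears on its groove with at least 0.2 N, the magnifier is level within 0.04 rad and at rest, and the keeper is within 0.15 rad of shut (distance between foot_nose and cup_nose below 0.003 m and distance between foot_left and cup_left below 0.003 m and distance between foot_right and cup_right below 0.003 m and contact force between lens and seat_nose above 0.2 N and contact force between lens and seat_left above 0.2 N and contact force between lens and seat_right above 0.2 N and angle between lens's own z axis and vertical below 0.04 rad and value of joint keeper below 0.15 rad and linear speed of lens below 0.01 m/s and angular speed of lens below 0.1 rad/s); the robot touches nothing.
It fails at once if the magnifier is dropped (falls free of the fingers, faster than 0.4 m/s: from about 8 mm up or more) (linear speed of lens above 0.4 m/s and contact force between lens and the fingers below 0.05 N).
It fails at once if the magnifier is rammed onto the stand (over 60 N) (contact force between lens and stand above 60 N).
It fails at once if the jar, the salt pig or the bell timer is shifted by more than 30 mm or tipped (distance of any of jar, salt_pig, bell_timer from where it was at the start of the episode above 0.03 m or angle between any of jar, salt_pig, bell_timer's own z axis and vertical above 0.35 rad).
It also fails if it takes over 54 s, if anything falls off the work surface, if the arm or the gripper's body presses on something with over 40 N, if the wrist force passes 120 N, or if a joint passes its speed limit or range.

## Working session

There is one attempt and no reset: what is moved stays moved. The work goes in short steps, Python scripts to look and compute and a shell command to move; the robot and the scene stay as the last step left them, time stands still between calls to the robot, and variables do not carry over. Pictures are saved under pics/ and viewed, about 8 in all and at most 12, crops included, and the job is handed in when it is done.

```bash
ls; mkdir -p pics; cat > h.py <<'E'
import numpy as np, cv2
from scipy.spatial.transform import Rotation as R
from workcell import r
def snap(n,f):
    im=r.capture(n); cv2.imwrite(f,im[:,:,::-1]); return im
def ray(n,u,v):
    c=r.calibration(n); q=c["orientation"]
    d=np.array([(u-c["cx"])/c["fx"],-(v-c["cy"])/c["fy"],-1.])
    return np.array(c["xyz"],float),R.from_quat([q[1],q[2],q[3],q[0]]).apply(d)
def onz(n,u,v,z):
    o,d=ray(n,u,v); return o+d*(z-o[2])/d[2]
def proj(n,p):
    c=r.calibration(n); q=c["orientation"]
    x=R.from_quat([q[1],q[2],q[3],q[0]]).inv().apply(np.array(p,float)-c["xyz"])
    return c["cx"]+c["fx"]*x[0]/-x[2], c["cy"]+c["fy"]*-x[1]/-x[2]
E
python3 - <<'E'
from h import *
for n in("side","top"):
    print(n,r.calibration(n)); snap(n,f"pics/{n}0.png")
print(r.observe(),r.pinch_z)
E
```

```text
pics
side {'fx': 462.2558972849191, 'fy': 462.2558972849191, 'cx': 323.03550573057333, 'cy': 203.42387700639492, 'xyz': array([276.37905066, 599.15749427, 933.6529849 ]), 'orientation': array([-0.16932347, -0.06153478,  0.32750167,  0.92751587])}
top {'fx': 410.1814847801134, 'fy': 410.1814847801134, 'cx': 321.0948015850832, 'cy': 206.65169477158344, 'xyz': array([339.27690896, -50.812678  , 932.61669613]), 'orientation': array([-0.69467252, -0.07253986,  0.07267316,  0.71195974])}
{'time_s': 0.1, 'q': array([-1.20898413e+00,  8.73673065e-02,  1.75209327e-01,  1.65974593e+00,
        1.70352774e-05,  1.57081065e+00]), 'dq': array([ 0.00037583, -0.00087435,  0.00269795,  0.00102199,  0.00048127,
       -0.00177089]), 'joint_torque': array([-9.72671842e-05, -5.21562445e+01,  4.65652263e+01,  1.60466979e-02,
        1.00354512e-04,  3.41105567e-05]), 'position': array([ 194.60929746, -514.18036992,  197.27264879]), 'orientation': array([-5.46288399e-04,  9.83682208e-01,  1.79913885e-01, -9.12643978e-05]), 'contact_force': array([-0.51427617, -0.12677352,  0.67764754]), 'moment': array([ 0.01847035, -0.0104156 , -0.00794621]), 'width': 85.51617725693994} 18.700000000000003
```

View pics/top0.png

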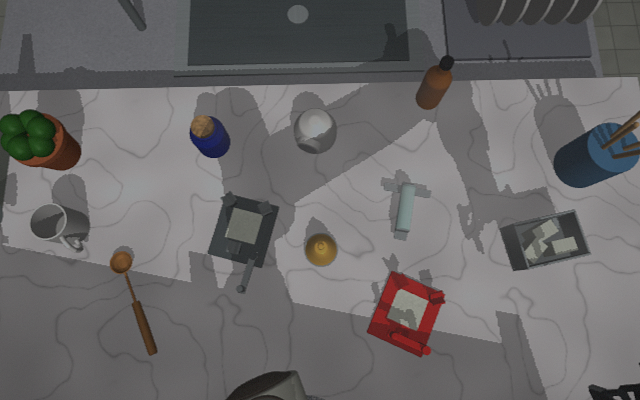

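View pics/side0.png

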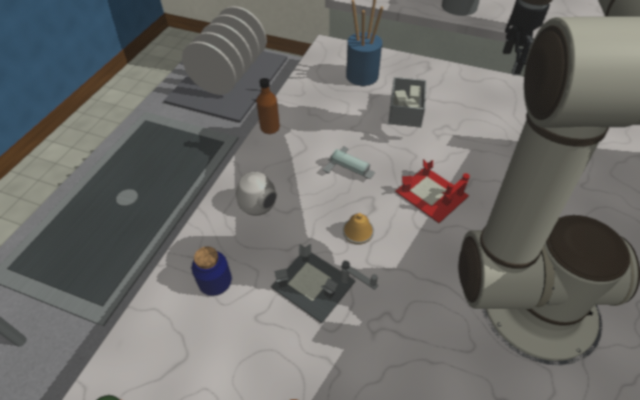

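The top view shows the magnifier at (405,208), with its cross-bar (tail) at (405,188) and its nose towards (402,240). The grey stand is at (244,230) with its keeper knob near (241,289). The red decoy stand is at (407,312), and the grey tray at (545,240) only looks similar. I choose the grey stand and will check both in a close crop.

```bash
python3 - <<'E'
from h import *
im=cv2.imread("pics/top0.png")
a=cv2.resize(im[175:305,190:310],None,fx=4,fy=4,interpolation=cv2.INTER_CUBIC)[:520]
b=cv2.resize(im[165:255,360:450],None,fx=4,fy=4,interpolation=cv2.INTER_CUBIC)
b=cv2.copyMakeBorder(b,0,520-360,0,0,cv2.BORDER_CONSTANT)
o=np.clip(np.hstack([a,b[:,:320]]).astype(float)*1.6,0,255).astype('uint8')
cv2.imwrite("pics/crop1.png",o); print(o.shape)
E
```

```text
(520, 800, 3)
```

View pics/crop1.png

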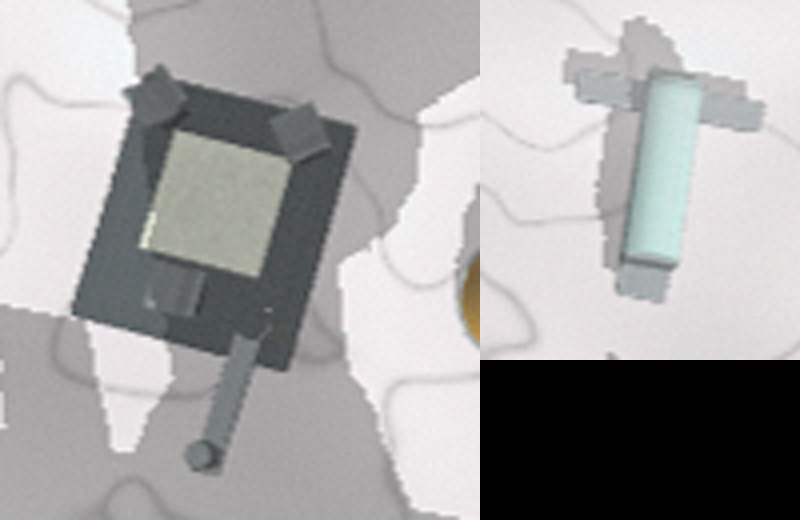

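The crop confirms the choice. The grey stand has a blank card, three pillars and the keeper swung out; in the crop its pillar tops are at (157,97), (302,132) and (176,290), and its knob at (203,455). The magnifier is a glass bar on a T carrier with the tail at the top.

```bash
python3 - <<'E'
from h import *
S=lambda x,y,z: onz("top",190+x/4,175+y/4,z)[:2]
M=lambda x,y,z: onz("top",360+(x-480)/4,165+y/4,z)[:2]
R_,L,N=S(157,97,50),S(302,132,50),S(176,290,50)
print("cups R L N",R_,L,N)
T=(R_+L)/2; d=N-T; n=np.hypot(*d); print("len",n,np.hypot(*(L-R_)),"yaw",np.degrees(np.arctan2(d[1],d[0])), "origin",T+d*.45)
lr=L-R_; print("yaw from LR", np.degrees(np.arctan2(lr[1],lr[0]))-90)
c=[S(356,126,8),S(288,370,8),S(73,313,8)]
print("base",c,np.hypot(*(c[0]-c[1])),np.hypot(*(c[1]-c[2])),"centre",(c[0]+c[2])/2)
e=c[1]-c[0];print("base yaw",np.degrees(np.arctan2(e[1],e[0])))
print("knob",S(201,452,101))
a,b=M(578,86,19),M(763,115,19); n=(M(617,293,19)+M(665,300,19))/2
t=(a+b)/2; d=n-t; print("mag tail",t,"nose",n,np.hypot(*d),"yaw",np.degrees(np.arctan2(d[1],d[0])),"mid",t+d*45/116,"bar",np.hypot(*(b-a)))
g=[M(652,75,42),M(702,78,42),M(678,262,42),M(625,258,42)]
print("glass",sum(g)/4,g)
o=r.observe();q=o["orientation"];print(R.from_quat([*q[1:],q[0]]).as_matrix().round(3))
for nm,(u,v),z in(("jar",(203,127),112),("pig",(315,122),98),("bell",(321,247),72)):print(nm,onz("top",u,v,z))
E
```

```text
cups R L N [545.16243186 149.04406838] [523.44932573  68.95092362] [438.2261484  136.52586315]
len 99.94561316321482 82.98416002685468 yaw 164.0121521373844 origin [491.07000012 121.38526122]
yaw from LR -195.16820493477013
base [array([534.97003688,  43.56455551]), array([396.64179568,  82.01564249]), array([431.39841693, 203.16411406])] 143.5729375777191 126.03560959234125 centre [483.18422691 123.36433479]
base yaw 164.46567039339024
knob [351.49784096 111.7271191 ]
mag tail [ 563.71336694 -252.56138488] nose [ 451.31984239 -228.56132877] 114.92739904936751 yaw 167.94632252379975 mid [ 520.11243069 -243.25101828] bar 106.67629960524374
glass [ 520.1097649  -241.63619772] [array([ 573.01399893, -238.21110394]), array([ 570.57911821, -266.10199251]), array([ 466.96032284, -245.54804821]), array([ 469.88561963, -216.68364624])]
[[ 0.935  0.354 -0.   ]
 [ 0.354 -0.935  0.001]
 [ 0.    -0.001 -1.   ]]
jar [690.140086   194.35182336 112.        ]
pig [701.54093768 -44.44909151  98.        ]
bell [432.3171854  -50.87877421  72.        ]
```

```bash
python3 -m jog '[{"claw":1,"offset":[36,30,0],"yaw":-4},{"claw":1,"offset":[36,30,0],"yaw":-4},{"claw":1,"offset":[36,30,0],"yaw":-4},{"claw":1,"offset":[36,30,0],"yaw":-4},{"claw":1,"offset":[36,30,0],"yaw":-4},{"claw":1,"offset":[36,30,0],"yaw":-4},{"claw":1,"offset":[36,30,0],"yaw":-4},{"claw":1,"offset":[36,30,-10],"yaw":-4},{"claw":1,"offset":[36,30,-10],"yaw":0}]'
```

```text
time_s: 1.0
position: [524.1, -235.3, 174.3]
orientation: [-0.002, 0.993, -0.115, -0.0]
contact_force: [0.5, -0.8, -0.4]
width: 85.1
```

```bash
python3 -m jog '[{"claw":1,"offset":[-4,-7,-34],"yaw":1.5},{"claw":1,"offset":[0,0,-35],"yaw":0},{"claw":1,"offset":[0,0,-25],"yaw":0},{"claw":1,"offset":[0,0,0],"yaw":0}]'
python3 - <<'E'
from h import *
im=snap("top","pics/t1.png"); b=snap("side","pics/s1.png")
a=cv2.resize(im[150:270,350:450],None,fx=4,fy=4,interpolation=cv2.INTER_CUBIC)
u,v=map(int,proj("side",[520,-242,40])); b=cv2.resize(b[v-60:v+60,u-50:u+50],None,fx=4,fy=4,interpolation=cv2.INTER_CUBIC)
print(u,v);cv2.imwrite("pics/c2.png",np.hstack([a,b])[:,:,::-1])
E
```

```text
time_s: 1.4
position: [523.8, -235.5, 73.6]
orientation: [-0.003, 0.995, -0.097, -0.002]
contact_force: [-0.1, -0.1, -0.2]
width: 85.4
350 159
```

View pics/c2.png

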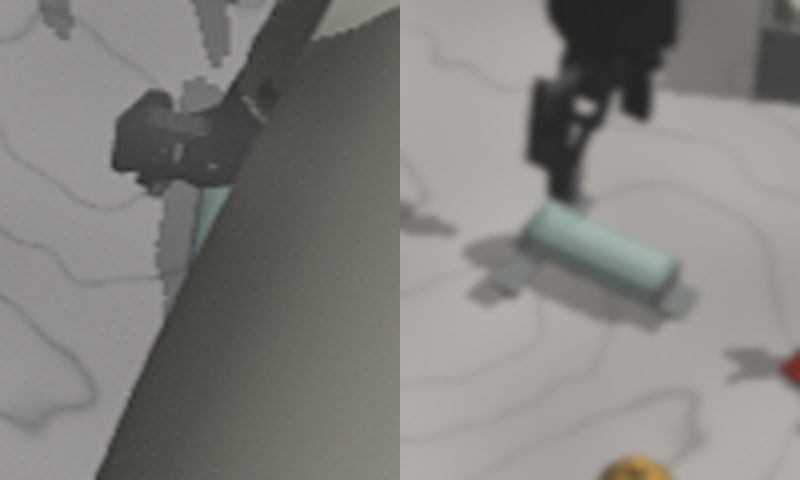

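The side crop shows the gripper above the magnifier at crop (600,250), with the fingers clear of it. The top view is mostly hidden by the arm. I'll cross-check the glass centre in the first pictures.

```bash
python3 - <<'E'
from h import *
for n,(u,v) in (("side",(350,161)),("top",(405,208))):
    im=cv2.imread(f"pics/{n}0.png").astype(int)
    m=((im[:,:,0]+im[:,:,1])/2-im[:,:,2]>14).astype('uint8'); 
    m[:v-40]=0;m[v+40:]=0;m[:,:u-40]=0;m[:,u+40:]=0
    k,l,s,c=cv2.connectedComponentsWithStats(m); i=1+np.argmax(s[1:,4])
    ys,xs=np.where(l==i); print(n,s[i],cv2.minAreaRect(np.c_[xs,ys].astype(np.float32)), onz(n,*c[i],40),proj(n,[520,-242,40]))
E
python3 -m jog '[{"claw":1,"offset":[-4,-7,0],"yaw":0.5},{"claw":1,"offset":[0,0,0],"yaw":0}]'
```

```text
side [336 152   7   4  18] ((339.20001220703125, 153.60000610351562), (6.260990142822266, 2.683281421661377), 26.56505012512207) [ 555.23679997 -253.1440542    40.        ] (np.float64(350.2470496559798), np.float64(159.6905483537494))
top [398 199  14  30 203] ((405.6730651855469, 213.63461303710938), (10.198039054870605, 29.221303939819336), 11.309932708740234) [ 499.45073224 -238.95974014   40.        ] (np.float64(406.0843096895576), np.float64(207.02331280708006))
time_s: 1.7
position: [522.2, -244.9, 81.0]
orientation: [-0.002, 0.996, -0.092, 0.002]
contact_force: [-0.4, -0.0, 0.1]
width: 85.1
```

```bash
python3 -m jog '[{"claw":1,"offset":[0,0,0],"yaw":0}]';python3 -m jog '[{"claw":1,"offset":[-1,1,-30],"yaw":0.3},{"claw":1,"offset":[0,0,0],"yaw":0},{"claw":1,"offset":[0,0,0],"yaw":0}]'; python3 -m jog '[{"claw":1,"offset":[0,0,0],"yaw":0}]'
```

```text
time_s: 1.8
position: [522.6, -245.7, 82.5]
orientation: [-0.001, 0.996, -0.093, 0.003]
contact_force: [0.1, -0.1, 0.5]
width: 85.4
time_s: 2.1
position: [523.1, -246.2, 56.1]
orientation: [-0.0, 0.996, -0.091, 0.006]
contact_force: [0.1, -0.3, 0.5]
width: 85.2
time_s: 2.2
position: [523.4, -246.3, 57.2]
orientation: [-0.0, 0.996, -0.091, 0.006]
contact_force: [-0.2, 0.1, 0.6]
width: 85.8
```

```bash
python3 -m jog '[{"claw":1,"offset":[-3,3,-25],"yaw":0},{"claw":1,"offset":[0,0,-18],"yaw":0}]'; python3 -m jog '[{"claw":1,"offset":[0,0,0],"yaw":0}]'
```

```text
time_s: 2.4
position: [523.2, -244.7, 18.7]
orientation: [0.001, 0.996, -0.091, 0.01]
contact_force: [-0.2, -0.3, -0.4]
width: 85.7
time_s: 2.5
position: [522.6, -244.4, 17.9]
orientation: [0.001, 0.996, -0.091, 0.009]
contact_force: [-0.1, 0.3, -1.1]
width: 85.0
```

```bash
python3 -m jog '[{"claw":1,"offset":[-3,2,-9],"yaw":0},{"claw":0.5,"offset":[0,0,0],"yaw":0},{"claw":0,"offset":[0,0,0],"yaw":0},{"claw":0,"offset":[0,0,0],"yaw":0},{"claw":0,"offset":[0,0,0],"yaw":0},{"claw":0,"offset":[0,0,0],"yaw":0}]'; python3 -m jog '[{"claw":0,"offset":[0,0,0],"yaw":0}]'
```

```text
time_s: 3.1
position: [521.9, -243.3, 13.8]
orientation: [0.002, 0.996, -0.091, 0.012]
contact_force: [-4.8, -0.3, 25.1]
width: 12.9
time_s: 3.2
position: [523.3, -243.9, 16.3]
orientation: [0.003, 0.996, -0.091, 0.014]
contact_force: [-0.3, -1.0, 5.9]
width: 0.4
```

```bash
python3 - <<'E'
from h import *
im=snap("top","pics/t2.png"); b=snap("side","pics/s2.png")
a=cv2.resize(im[150:270,350:450],None,fx=4,fy=4,interpolation=cv2.INTER_CUBIC)
b=cv2.resize(b[100:220,300:400],None,fx=4,fy=4,interpolation=cv2.INTER_CUBIC)
cv2.imwrite("pics/c3.png",np.hstack([a,b])[:,:,::-1]); print(r.observe()["width"],r.observe()["position"],r.observe()["contact_force"])
E
```

```text
-0.11326387778990483 [ 523.35602287 -243.96061299   16.19111443] [-0.01488698  0.72563164 11.27924034]
```

View pics/c3.png

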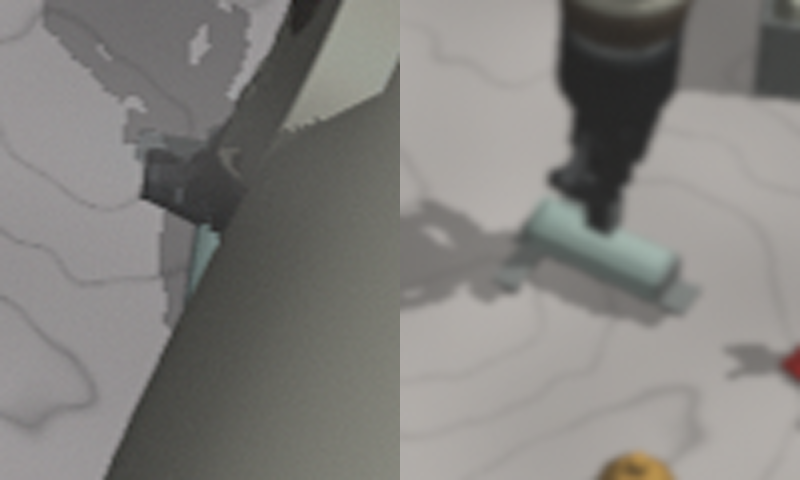

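The crop shows the shut fingers ending on top of the glass at side pixel ~(351,157): the pads slid off. I'll check which height that pixel corresponds to.

```bash
python3 - <<'E'
from h import *
o=r.observe(); p=o["position"]
for z in (16,30,50): print(z,proj("side",[*p[:2],z]),proj("side",[520,-242.5,z]))
print("glass mid axis z28", proj("side",[520,-242.5,28]), "tip px at z16/50:",onz("side",351,157,16),onz("side",351,157,50),o["q"])
# shut FK sanity from first image not possible; check position from joint state vs start
E
tail -5 /dev/null; python3 -m jog '[{"claw":1,"offset":[0,0,10],"yaw":0},{"claw":1,"offset":[0,0,20],"yaw":0},{"claw":1,"offset":[0,0,10],"yaw":0},{"claw":1,"offset":[0,0,0],"yaw":0}]'; python3 -c "
from h import *
b=snap('side','pics/s3.png')
t=snap('top','pics/t3.png')
cv2.imwrite('pics/c4.png',np.hstack([cv2.resize(b[100:220,300:400],None,fx=4,fy=4,interpolation=cv2.INTER_CUBIC),cv2.resize(t[150:270,350:450],None,fx=4,fy=4,interpolation=cv2.INTER_CUBIC)])[:,:,::-1])"
```

```text
16 (np.float64(348.93909402908446), np.float64(165.05912197645537)) (np.float64(349.9316811041006), np.float64(165.73598730239738))
30 (np.float64(349.1474675169824), np.float64(161.48079530291548)) (np.float64(350.1489601138571), np.float64(162.15894104444243))
50 (np.float64(349.4515054549877), np.float64(156.25965573133143)) (np.float64(350.46600075892263), np.float64(156.93952728550443))
glass mid axis z28 (np.float64(350.117689031231), np.float64(162.673754275666)) tip px at z16/50: [ 527.91095954 -275.18228295   16.        ] [ 518.59144003 -242.78708246   50.        ] [-0.4387924   0.12751092 -0.13152013  1.28310174  0.0047014   2.88500313]
time_s: 3.7
position: [523.7, -244.2, 59.5]
orientation: [0.003, 0.996, -0.091, 0.015]
contact_force: [-0.6, -0.2, -0.0]
width: 58.5
```

View pics/c4.png

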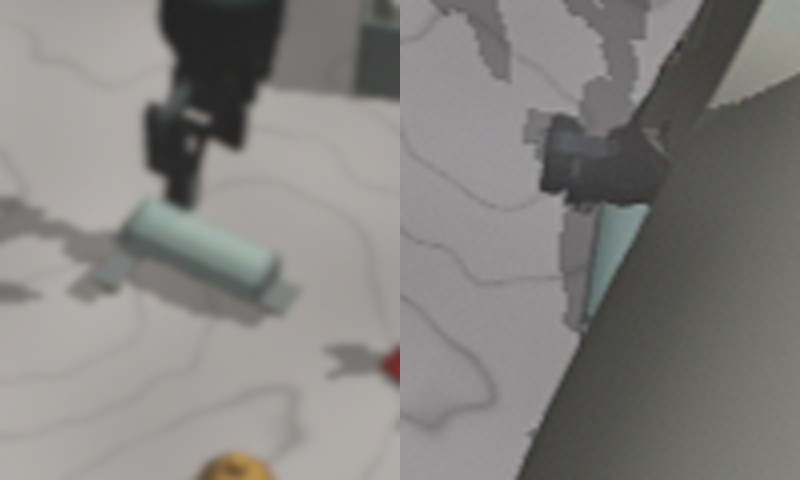

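```bash
python3 - <<'E'
from h import *
def tile(f,n,pts,cx,cy):
    im=cv2.imread(f); x0=max(0,min(640-100,cx-50)); y0=max(0,min(400-75,cy-37))
    t=cv2.resize(im[y0:y0+75,x0:x0+100],None,fx=4,fy=4,interpolation=cv2.INTER_CUBIC)
    t=np.clip(t*1.5,0,255).astype('uint8')
    for p,c in pts:
        u,v=proj(n,p); cv2.drawMarker(t,(int((u+.5-x0)*4),int((v+.5-y0)*4)),c,cv2.MARKER_CROSS,12,1)
    return t
y=(0,255,255);m=(255,0,255);g=(0,255,0)
def op(p,w,dz):
    d=np.array([np.cos(np.radians(-100.4)),np.sin(np.radians(-100.4)),0]); return [(np.array(p)+s*d*w/2+[0,0,dz]) for s in(1,-1)]
P=[523.4,-244,16.2];Q=[523.7,-244.2,59.5]
A=tile("pics/s2.png","side",[(P,y),([*P[:2],50],m)],350,150)
B=tile("pics/s3.png","side",[(a,y) for a in op(Q,58,5)]+[(a,m) for a in op(Q,58,39)],350,145)
C=tile("pics/t2.png","top",[(P,y),([*P[:2],50],m)],400,200)
D=tile("pics/t3.png","top",[(a,y) for a in op(Q,58,5)]+[(a,m) for a in op(Q,58,39)],400,190)
o=[194.6,-514.2,197.3]
d=np.array([.354,-.935,0])
E=tile("pics/side0.png","side",[(np.array(o)+s*d*42+[0,0,13],y) for s in(1,-1)],525,40)
F=tile("pics/top0.png","top",[(np.array(o)+s*d*42+[0,0,13],y) for s in(1,-1)],620,370)
cv2.imwrite("pics/c5.png",cv2.resize(np.vstack([np.hstack([A,B]),np.hstack([E,F])]),(800,600)))
cv2.imwrite("pics/c5b.png",np.hstack([C,D]))
E
```

```text
(no output)
```

View pics/c5.png

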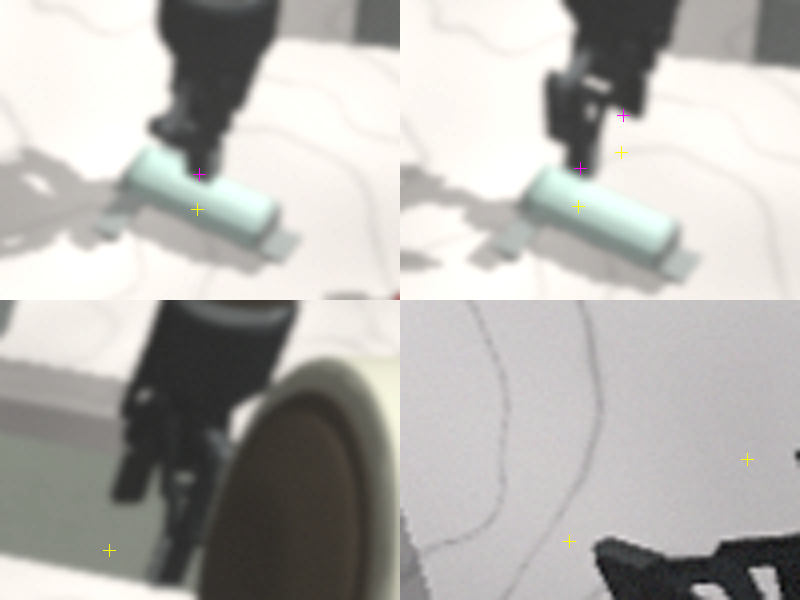

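The markers show the reported TCP sits about 34 mm below the real finger tips. The shut tips rest on the glass top at z=50 while 16 is reported, and the open and start views show the same offset. I'll use real z = reported + 34 and check the top view for any lateral offset.

View pics/c5b.png

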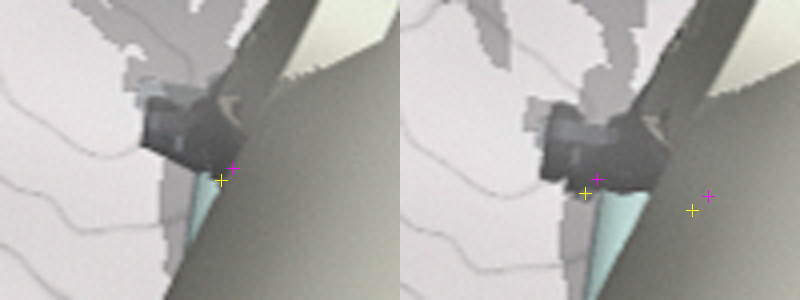

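Any lateral offset in the top view is under about 10 mm and cancels between pick and place. I'm descending again with the corrected height.

```bash
python3 -m jog '[{"claw":1,"offset":[-5,1,0],"yaw":0.5},{"claw":1,"offset":[0,0,-30],"yaw":0},{"claw":1,"offset":[0,0,-25],"yaw":0},{"claw":1,"offset":[0,0,-5],"yaw":0}]'; python3 -m jog '[{"claw":1,"offset":[0,0,0],"yaw":0}]'
```

```text
time_s: 4.2
position: [516.2, -242.3, -5.5]
orientation: [0.002, 0.996, -0.086, 0.013]
contact_force: [-0.4, 0.0, -0.4]
width: 85.5
time_s: 4.3
position: [515.2, -241.9, -6.5]
orientation: [0.002, 0.996, -0.086, 0.012]
contact_force: [0.4, -0.1, -0.3]
width: 85.1
```

```bash
python3 -m jog '[{"claw":1,"offset":[2,-1,-9],"yaw":0},{"claw":1,"offset":[0,0,-5],"yaw":0}]';python3 -m jog '[{"claw":1,"offset":[0,0,0],"yaw":0}]'
```

```text
time_s: 4.5
position: [518.1, -243.3, -19.5]
orientation: [0.002, 0.996, -0.085, 0.013]
contact_force: [-0.5, -0.4, -0.3]
width: 85.4
time_s: 4.6
position: [518.1, -243.3, -19.7]
orientation: [0.002, 0.996, -0.085, 0.013]
contact_force: [1.3, -0.3, -0.1]
width: 85.7
```

```bash
python3 -m jog '[{"claw":0.6,"offset":[0,0,0],"yaw":0},{"claw":0,"offset":[0,0,0],"yaw":0},{"claw":0,"offset":[0,0,0],"yaw":0},{"claw":0,"offset":[0,0,0],"yaw":0}]';python3 -m jog '[{"claw":0,"offset":[0,0,0],"yaw":0},{"claw":0,"offset":[0,0,0],"yaw":0}]'
```

```text
time_s: 5.0
position: [519.1, -243.9, -18.0]
orientation: [0.003, 0.996, -0.085, 0.014]
contact_force: [-3.5, -3.8, 4.0]
width: 29.2
time_s: 5.2
position: [519.2, -244.0, -17.8]
orientation: [0.003, 0.996, -0.086, 0.014]
contact_force: [0.7, 0.2, -1.5]
width: 28.9
```

```bash
python3 -m jog '[{"claw":0,"offset":[0,0,10],"yaw":0},{"claw":0,"offset":[0,0,20],"yaw":0},{"claw":0,"offset":[0,0,30],"yaw":0},{"claw":0,"offset":[0,0,30],"yaw":0},{"claw":0,"offset":[0,0,20],"yaw":0}]'
```

```text
time_s: 5.7
position: [515.1, -241.9, 92.9]
orientation: [0.001, 0.996, -0.085, 0.01]
contact_force: [0.8, 0.2, -3.0]
width: 28.5
```

```bash
python3 -m jog '[{"claw":0,"offset":[0,20,0],"yaw":0},{"claw":0,"offset":[-3,35,0],"yaw":-1},{"claw":0,"offset":[-3,40,0],"yaw":-1},{"claw":0,"offset":[-3,40,0],"yaw":-1},{"claw":0,"offset":[-3,40,0],"yaw":-1},{"claw":0,"offset":[-3,40,0],"yaw":-1},{"claw":0,"offset":[-3,40,0],"yaw":-0.5},{"claw":0,"offset":[-3,40,0],"yaw":0},{"claw":0,"offset":[-2,30,0],"yaw":0},{"claw":0,"offset":[-2,15,0],"yaw":0}]';python3 -m jog '[{"claw":0,"offset":[0,0,0],"yaw":0}]'
```

```text
time_s: 6.7
position: [468.3, -14.7, 100.6]
orientation: [-0.046, 0.998, -0.046, 0.015]
contact_force: [-0.2, 0.3, -3.3]
width: 28.8
time_s: 6.8
position: [468.1, -14.0, 100.7]
orientation: [-0.046, 0.998, -0.046, 0.015]
contact_force: [-0.2, 0.5, -2.2]
width: 28.5
```

```bash
python3 -c "
from h import *
o=r.observe(); print(o['q'].round(3),o['position'],o['orientation'])"
```

```text
[-0.094 -0.153 -0.248  1.451  0.094  3.141] [468.05333604 -14.04859347 100.71251793] [-0.04635104  0.99776379 -0.04586233  0.01468478]
```

Joint 6 has reached its limit (3.141), so this gripper orientation cannot reach the stand, and the saturation left the tool leaning 5° towards +y. The plan is:
1. Turn nearly a full turn the other way.
2. Move towards -y so that saturating at the lower limit cancels the lean.
3. Set the magnifier down.
4. Re-grasp it half a turn round.

```bash
python3 -m jog '[{"claw":0,"offset":[0,-5,0],"yaw":4},{"claw":0,"offset":[0,0,0],"yaw":8},{"claw":0,"offset":[0,0,0],"yaw":8.5},{"claw":0,"offset":[0,0,0],"yaw":8.5},{"claw":0,"offset":[0,0,0],"yaw":8.5},{"claw":0,"offset":[0,0,0],"yaw":8.5},{"claw":0,"offset":[0,0,0],"yaw":8.5},{"claw":0,"offset":[0,0,0],"yaw":8.5},{"claw":0,"offset":[0,0,0],"yaw":8.5},{"claw":0,"offset":[0,0,0],"yaw":8.5}]'
python3 -c "
from h import *
o=r.observe(); print(o['q'].round(3))"
```

```text
time_s: 7.8
position: [470.8, -23.9, 99.8]
orientation: [-0.044, 0.788, 0.614, -0.019]
contact_force: [0.5, -0.7, -2.2]
width: 29.1
[-0.077 -0.02  -0.127  1.55   0.039  1.739]
```

```bash
python3 -m jog '[{"claw":0,"offset":[0,0,0],"yaw":8.5},{"claw":0,"offset":[0,0,0],"yaw":8.5},{"claw":0,"offset":[0,0,0],"yaw":8.5},{"claw":0,"offset":[0,0,0],"yaw":8.5},{"claw":0,"offset":[0,0,0],"yaw":8.5},{"claw":0,"offset":[0,0,0],"yaw":8.5},{"claw":0,"offset":[0,0,0],"yaw":8.5},{"claw":0,"offset":[0,0,0],"yaw":8.5},{"claw":0,"offset":[0,0,0],"yaw":8.5},{"claw":0,"offset":[0,0,0],"yaw":8.5},{"claw":0,"offset":[0,0,0],"yaw":8.5},{"claw":0,"offset":[0,0,0],"yaw":8.5},{"claw":0,"offset":[0,0,0],"yaw":8.5},{"claw":0,"offset":[0,0,0],"yaw":8.5},{"claw":0,"offset":[0,0,0],"yaw":8.5},{"claw":0,"offset":[0,0,0],"yaw":8.5}]'
python3 -m jog '[{"claw":0,"offset":[0,0,0],"yaw":8.5},{"claw":0,"offset":[0,0,0],"yaw":8.5},{"claw":0,"offset":[0,0,0],"yaw":8.5},{"claw":0,"offset":[0,0,0],"yaw":8.5},{"claw":0,"offset":[0,0,0],"yaw":8.5},{"claw":0,"offset":[0,0,0],"yaw":8.5},{"claw":0,"offset":[0,0,0],"yaw":8.5},{"claw":0,"offset":[0,0,0],"yaw":8.5},{"claw":0,"offset":[0,0,0],"yaw":8.5},{"claw":0,"offset":[0,0,0],"yaw":8.5},{"claw":0,"offset":[0,0,0],"yaw":8.5},{"claw":0,"offset":[0,0,0],"yaw":8.5},{"claw":0,"offset":[0,0,0],"yaw":8.5},{"claw":0,"offset":[0,0,0],"yaw":0}]'
python3 -c "
from h import *
o=r.observe(); print(o['q'].round(3))"
```

```text
time_s: 9.4
position: [476.9, -30.6, 96.9]
orientation: [0.003, -0.287, 0.957, -0.049]
contact_force: [-0.3, 0.3, -3.4]
width: 28.7
time_s: 10.8
position: [479.5, -36.7, 95.9]
orientation: [-0.042, 0.953, -0.299, 0.027]
contact_force: [0.1, 0.1, -1.4]
width: 28.9
[-0.125 -0.169 -0.272  1.4    0.073 -2.656]
```

```bash
python3 -m jog '[{"claw":0,"offset":[5,0,0],"yaw":7.5},{"claw":0,"offset":[5,-20,0],"yaw":7.5},{"claw":0,"offset":[10,-35,0],"yaw":0},{"claw":0,"offset":[10,-35,0],"yaw":0},{"claw":0,"offset":[10,-35,0],"yaw":0},{"claw":0,"offset":[0,-35,0],"yaw":0}]'
python3 -c "
from h import *
o=r.observe(); print(o['q'].round(3));q=o['orientation'];print(R.from_quat([*q[1:],q[0]]).as_matrix()[:,2])"
python3 -m jog '[{"claw":0,"offset":[0,-35,0],"yaw":0},{"claw":0,"offset":[0,-30,0],"yaw":0}]'
python3 -c "
from h import *
o=r.observe(); print(o['q'].round(3));q=o['orientation'];print(R.from_quat([*q[1:],q[0]]).as_matrix()[:,2])"
```

```text
time_s: 11.4
position: [527.3, -186.2, 95.6]
orientation: [-0.038, 0.98, -0.194, 0.02]
contact_force: [1.0, -0.2, -1.6]
width: 29.1
[-0.386  0.065 -0.048  1.433  0.082 -3.137]
[ 0.05470789  0.06641502 -0.99629117]
time_s: 11.6
position: [538.2, -231.7, 94.8]
orientation: [-0.028, 0.975, -0.221, 0.019]
contact_force: [-0.3, 0.3, -2.0]
width: 28.7
[-0.44   0.13   0.022  1.438  0.062 -3.135]
[ 0.04889924  0.04578147 -0.99775394]
```

```bash
python3 -m jog '[{"claw":0,"offset":[-8,-30,0],"yaw":3},{"claw":0,"offset":[-8,-30,0],"yaw":3},{"claw":0,"offset":[-8,-30,0],"yaw":3}]'
cat >> h.py <<'E'
def lean():
    o=r.observe();q=o['orientation'];m=R.from_quat([*q[1:],q[0]]).as_matrix(); z=m[:,2]
    print('q',o['q'].round(3),'pos',o['position'].round(1),'w',round(o['width'],1),'yaw',np.degrees(np.arctan2(m[1,0],m[0,0])).round(2),'lean tool x,y',(z@np.r_[m[:2,0],0]/1).round(4),(z@np.r_[m[:2,1],0]).round(4),z.round(3))
E
python3 -c "
from h import *
lean()"
```

```text
time_s: 11.9
position: [548.0, -253.0, 93.8]
orientation: [0.002, 0.976, -0.216, 0.011]
contact_force: [-0.1, 0.0, -3.2]
width: 28.9
q [-0.433  0.176  0.074  1.446  0.    -3.139] pos [ 548.  -253.    93.8] w 28.9 yaw -24.94 lean tool x,y 0.0221 -0.0003 [ 0.02  -0.009 -1.   ]
```

```bash
python3 -m jog '[{"claw":0,"offset":[-5,5,-15],"yaw":-3},{"claw":0,"offset":[-5,5,-30],"yaw":0},{"claw":0,"offset":[0,0,-30],"yaw":0},{"claw":0,"offset":[0,0,-10],"yaw":0}]'
python3 -m jog '[{"claw":0,"offset":[0,0,0],"yaw":0}]'; python3 -c "
from h import *
lean()"
```

```text
time_s: 12.3
position: [540.6, -241.4, 9.1]
orientation: [0.005, 0.97, -0.242, 0.013]
contact_force: [-0.8, 0.1, -2.6]
width: 28.8
time_s: 12.4
position: [540.0, -240.5, 8.1]
orientation: [0.005, 0.97, -0.242, 0.012]
contact_force: [-0.2, -0.7, -1.2]
width: 28.9
q [-0.416  0.167 -0.103  1.276 -0.006 -3.07 ] pos [ 540.  -240.5    8.1] w 28.9 yaw -27.96 lean tool x,y 0.0255 0.0039 [ 0.021 -0.015 -1.   ]
```

```bash
python3 -m jog '[{"claw":0,"offset":[0,0,-14],"yaw":0},{"claw":0,"offset":[0,0,-8],"yaw":0}]'
python3 -m jog '[{"claw":0,"offset":[0,0,-2],"yaw":0}]';python3 -m jog '[{"claw":0,"offset":[0,0,-2],"yaw":0}]'
```

```text
time_s: 12.6
position: [541.9, -240.8, -12.0]
orientation: [0.005, 0.97, -0.241, 0.014]
contact_force: [-0.5, 0.2, -3.6]
width: 28.8
time_s: 12.7
position: [542.1, -240.9, -14.4]
orientation: [0.006, 0.97, -0.241, 0.014]
contact_force: [-0.1, -0.2, -2.0]
width: 28.4
time_s: 12.8
position: [542.4, -241.0, -16.1]
orientation: [0.006, 0.97, -0.241, 0.014]
contact_force: [-0.1, 0.0, -1.8]
width: 28.8
```

```bash
python3 -m jog '[{"claw":0,"offset":[0,0,-2],"yaw":0}]';python3 -m jog '[{"claw":0,"offset":[0,0,-1.5],"yaw":0}]';python3 -m jog '[{"claw":0,"offset":[0,0,-1.5],"yaw":0}]'
```

```text
time_s: 12.9
position: [542.6, -241.2, -17.8]
orientation: [0.006, 0.97, -0.241, 0.015]
contact_force: [-0.4, 1.4, 0.8]
width: 28.5
time_s: 13.0
position: [542.7, -241.3, -18.1]
orientation: [0.006, 0.97, -0.241, 0.015]
contact_force: [-7.8, 3.5, 13.7]
width: 28.4
time_s: 13.1
position: [542.8, -241.3, -18.0]
orientation: [0.006, 0.97, -0.241, 0.015]
contact_force: [-6.6, 3.5, 9.7]
width: 29.0
```

```bash
python3 -m jog '[{"claw":0.6,"offset":[0,0,0],"yaw":0},{"claw":1,"offset":[0,0,0],"yaw":0},{"claw":1,"offset":[0,0,0],"yaw":0},{"claw":1,"offset":[0,0,15],"yaw":0},{"claw":1,"offset":[0,0,30],"yaw":0},{"claw":1,"offset":[0,0,30],"yaw":0},{"claw":1,"offset":[0,0,10],"yaw":-4}]';python3 -m jog '[{"claw":1,"offset":[0,0,0],"yaw":-8},{"claw":1,"offset":[0,0,0],"yaw":-8.5},{"claw":1,"offset":[0,0,0],"yaw":-8.5},{"claw":1,"offset":[0,0,0],"yaw":-8.5},{"claw":1,"offset":[0,0,0],"yaw":-8.5},{"claw":1,"offset":[0,0,0],"yaw":-8.5},{"claw":1,"offset":[0,0,0],"yaw":-8.5},{"claw":1,"offset":[0,0,0],"yaw":-8.5},{"claw":1,"offset":[0,0,0],"yaw":-8.5},{"claw":1,"offset":[0,0,0],"yaw":-8.5},{"claw":1,"offset":[0,0,0],"yaw":-8.5},{"claw":1,"offset":[0,0,0],"yaw":-8.5},{"claw":1,"offset":[0,0,0],"yaw":-8.5},{"claw":1,"offset":[0,0,0],"yaw":-8.5},{"claw":1,"offset":[0,0,0],"yaw":-8.5},{"claw":1,"offset":[0,0,0],"yaw":-8.5},{"claw":1,"offset":[0,0,0],"yaw":-8.5},{"claw":1,"offset":[0,0,0],"yaw":-8.5},{"claw":1,"offset":[0,0,0],"yaw":-8.5},{"claw":1,"offset":[0,0,0],"yaw":-8.5}]';python3 -c "
from h import *
lean()"
```

```text
time_s: 13.8
position: [542.9, -241.7, 73.1]
orientation: [0.006, 0.961, -0.276, 0.016]
contact_force: [1.2, -0.0, -0.4]
width: 85.2
time_s: 15.8
position: [549.4, -244.4, 103.7]
orientation: [-0.02, 0.205, 0.979, -0.003]
contact_force: [-0.5, -0.3, 0.8]
width: 85.3
q [-0.411  0.237  0.163  1.535 -0.014  0.002] pos [ 549.4 -244.4  103.7] w 85.3 yaw 156.31 lean tool x,y 0.0376 -0.0138 [-0.04   0.002 -0.999]
```

```bash
python3 -m jog '[{"claw":1,"offset":[-6,3,-15],"yaw":-4},{"claw":1,"offset":[0,0,-30],"yaw":0},{"claw":1,"offset":[0,0,-20],"yaw":0}]';python3 -m jog '[{"claw":1,"offset":[0,0,-1],"yaw":0}]';python3 -c "
from h import *
lean()
b=snap('side','pics/s6.png')
t=snap('top','pics/t6.png')
cv2.imwrite('pics/c6.png',np.clip(1.4*np.hstack([cv2.resize(b[100:220,290:390],None,fx=4,fy=4,interpolation=cv2.INTER_CUBIC),cv2.resize(t[140:260,350:450],None,fx=4,fy=4,interpolation=cv2.INTER_CUBIC)]),0,255)[:,:,::-1])"
```

```text
time_s: 16.1
position: [546.1, -242.8, 44.3]
orientation: [-0.015, 0.244, 0.97, -0.003]
contact_force: [-0.8, 0.5, -0.3]
width: 85.4
time_s: 16.2
position: [545.1, -242.4, 42.0]
orientation: [-0.016, 0.244, 0.97, -0.003]
contact_force: [-0.5, 0.2, -0.3]
width: 85.3
q [-0.413  0.228  0.034  1.408 -0.011  0.08 ] pos [ 545.1 -242.4   42. ] w 85.3 yaw 151.78 lean tool x,y 0.0304 -0.0133 [-0.033  0.003 -0.999][ WARN:0@0.723] global loadsave.cpp:1063 imwrite_ Unsupported depth image for selected encoder is fallbacked to CV_8U.
```

View pics/c6.png

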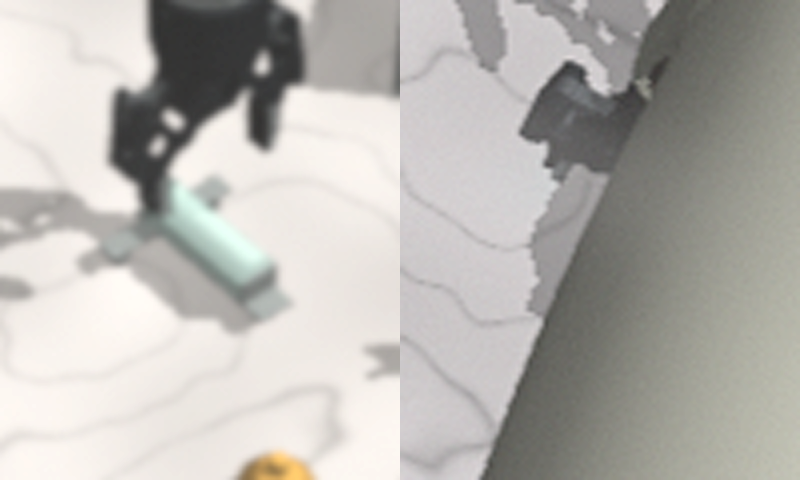

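```bash
python3 -c "
from h import *
f=lambda x,y,z=19: onz('side',290+x/4,100+y/4,z)[:2]
a,b=f(122,243),f(216,190); n=f(274,308); t=(a+b)/2; d=n-t
print(a,b,np.hypot(*(a-b)),np.hypot(*d),np.degrees(np.arctan2(d[1],d[0])),t+d*45/116)
e=b-a; print(np.degrees(np.arctan2(e[1],e[0])))
print(f(213,243,43),'glass top mid guess')
"
```

```text
[ 600.95595396 -229.19610019] [ 557.49739849 -300.91960115] 83.86242683164626 110.1912751552283 149.18200327168068 [ 542.51592481 -243.15821927]
-121.21242382191167
[ 535.44472364 -228.856719  ] glass top mid guess
```

```bash
python3 -c "
from h import *
for n,x0,y0 in(('side',290,100),('top',350,140)):
  for s in (1,-1):
    for z in (82,89): u,v=proj(n,[545.1+s*20,-242.4+s*38,z]); print(n,s,z,(u-x0)*4,(v-y0)*4)
    u,v=proj(n,[545.1+s*20+10,-242.4+s*38,89]); print('+x10',(u-x0)*4,(v-y0)*4)
"
```

```text
side 1 82 159.2347759040781 214.73569561722593
side 1 89 159.32323548814202 207.0133812697768
+x10 144.81234653815613 203.16855550067396
side -1 82 254.81814221607692 153.98885102119425
side -1 89 255.32752285566266 146.22098684665093
+x10 241.06053557969767 142.5983937546497
top 1 82 164.3365994967828 171.480795162974
top 1 89 166.5050645521469 168.04437376795283
+x10 165.3893915211886 149.9121000240499
top -1 82 311.8077376592871 240.84971275576754
top -1 89 315.16523455839956 237.93153442023197
+x10 313.6888481418721 219.46781424399046
```

The finger tips match the z+34 model within about 2 px, at side tile (152,207) and (263,148). The magnifier is at about (543,-242) with yaw about 152, so I'm descending.

```bash
python3 -m jog '[{"claw":1,"offset":[-1,1,-25],"yaw":0},{"claw":1,"offset":[0,0,-22],"yaw":0},{"claw":1,"offset":[0,0,-6],"yaw":0}]';python3 -m jog '[{"claw":1,"offset":[0,0,-1],"yaw":0}]'
```

```text
time_s: 16.6
position: [548.7, -243.4, -2.6]
orientation: [-0.01, 0.243, 0.97, -0.004]
contact_force: [0.3, -0.1, -0.3]
width: 85.2
time_s: 16.7
position: [549.1, -243.5, -2.7]
orientation: [-0.01, 0.243, 0.97, -0.004]
contact_force: [-0.2, 0.3, 0.0]
width: 85.3
```

```bash
python3 -m jog '[{"claw":1,"offset":[-6,2,-9],"yaw":0},{"claw":1,"offset":[0,0,-7],"yaw":0}]';python3 -m jog '[{"claw":1,"offset":[0,0,0],"yaw":0}]'
```

```text
time_s: 16.9
position: [544.4, -242.1, -16.1]
orientation: [-0.008, 0.243, 0.97, -0.004]
contact_force: [0.6, -0.1, 0.1]
width: 85.4
time_s: 17.0
position: [544.1, -242.0, -16.5]
orientation: [-0.008, 0.243, 0.97, -0.004]
contact_force: [-0.3, 0.4, -0.2]
width: 85.6
```

```bash
python3 -m jog '[{"claw":0.6,"offset":[0,0,-2],"yaw":0},{"claw":0,"offset":[0,0,0],"yaw":0},{"claw":0,"offset":[0,0,0],"yaw":0},{"claw":0,"offset":[0,0,0],"yaw":0},{"claw":0,"offset":[0,0,0],"yaw":0}]';python3 -m jog '[{"claw":0,"offset":[0,0,0],"yaw":0}]'; python3 -c "
from h import *
lean()"; python3 -m jog '[{"claw":0,"offset":[0,0,10],"yaw":0},{"claw":0,"offset":[0,0,20],"yaw":0},{"claw":0,"offset":[0,0,30],"yaw":0},{"claw":0,"offset":[0,0,30],"yaw":0},{"claw":0,"offset":[0,0,20],"yaw":3}]'; python3 -c "
from h import *
lean()"
```

```text
time_s: 17.5
position: [544.9, -242.2, -17.1]
orientation: [-0.007, 0.243, 0.97, -0.004]
contact_force: [-0.3, 0.6, -0.4]
width: 28.5
time_s: 17.6
position: [545.0, -242.2, -17.1]
orientation: [-0.007, 0.243, 0.97, -0.004]
contact_force: [0.2, 0.5, 0.7]
width: 28.5
q [-0.413  0.233 -0.076  1.275 -0.011  0.079] pos [ 545.  -242.2  -17.1] w 28.5 yaw 151.82 lean tool x,y 0.0116 -0.0115 [-0.016 -0.005 -1.   ]
time_s: 18.1
position: [540.9, -240.8, 93.4]
orientation: [-0.012, 0.218, 0.976, -0.004]
contact_force: [0.1, -0.5, -3.1]
width: 28.6
q [-0.412  0.197  0.097  1.493 -0.012  0.027] pos [ 540.9 -240.8   93.4] w 28.6 yaw 154.84 lean tool x,y 0.0216 -0.013 [-0.025 -0.003 -1.   ]
```

```bash
python3 -m jog '[{"claw":0,"offset":[-2,20,0],"yaw":1},{"claw":0,"offset":[-5,35,0],"yaw":1},{"claw":0,"offset":[-5,35,0],"yaw":1},{"claw":0,"offset":[-5,35,0],"yaw":1},{"claw":0,"offset":[-5,35,0],"yaw":1},{"claw":0,"offset":[-5,35,0],"yaw":1},{"claw":0,"offset":[-5,35,0],"yaw":1},{"claw":0,"offset":[-5,35,0],"yaw":1},{"claw":0,"offset":[-5,30,0],"yaw":1},{"claw":0,"offset":[-3,15,0],"yaw":0.7},{"claw":0,"offset":[0,0,0],"yaw":0}]'; python3 -c "
from h import *
lean()"
```

```text
time_s: 19.2
position: [486.4, 85.6, 92.5]
orientation: [-0.013, 0.131, 0.991, -0.005]
contact_force: [0.3, -0.4, -3.3]
width: 28.7
q [ 0.176 -0.029 -0.147  1.482 -0.002  0.439] pos [486.4  85.6  92.5] w 28.7 yaw 164.89 lean tool x,y 0.0249 -0.0144 [-0.028 -0.007 -1.   ]
```

```bash
python3 -m jog '[{"claw":0,"offset":[3,18,0],"yaw":-0.2},{"claw":0,"offset":[3,16,-10],"yaw":0},{"claw":0,"offset":[0,0,-20],"yaw":0},{"claw":0,"offset":[0,0,-8],"yaw":0}]';python3 -m jog '[{"claw":0,"offset":[0,0,0],"yaw":0}]'; python3 -c "
from h import *
lean()
b=snap('side','pics/s7.png')
t=snap('top','pics/t7.png')
o=np.hstack([cv2.resize(b[215:335,260:360],None,fx=4,fy=4,interpolation=cv2.INTER_CUBIC),cv2.resize(t[180:300,190:290],None,fx=4,fy=4,interpolation=cv2.INTER_CUBIC)])
cv2.imwrite('pics/c7.png',np.clip(1.5*o,0,255).astype('uint8')[:,:,::-1])"
```

```text
time_s: 19.6
position: [491.6, 121.3, 52.0]
orientation: [-0.013, 0.133, 0.991, -0.006]
contact_force: [-0.7, -0.6, -2.8]
width: 28.9
time_s: 19.7
position: [490.6, 121.0, 50.4]
orientation: [-0.015, 0.133, 0.991, -0.006]
contact_force: [-0.5, -0.0, -2.3]
width: 28.3
q [ 2.430e-01  1.000e-02 -1.890e-01  1.403e+00 -1.000e-03  5.100e-01] pos [490.6 121.   50.4] w 28.3 yaw 164.65 lean tool x,y 0.0271 -0.0164 [-0.031 -0.009 -0.999]
```

View pics/c7.png

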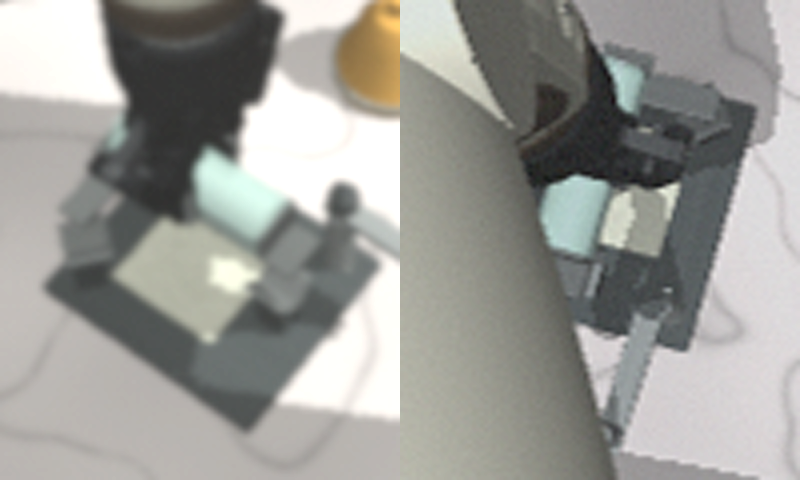

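```bash
python3 - <<'E'
from h import *
def W(p,o,yaw): return R.from_euler('z',yaw,degrees=True).apply(p)+o
L=[488.9,121.5,67.5]; S=[491,121.4,0]
car=[(71,14,17),(71,-14,17)]; bar=[(-54,54,17),(-36,54,17),(-54,-54,17),(-36,-54,17)]
gl=[(50,15,35),(50,-15,35),(-50,15,35),(-50,-15,35)]
cups=[(55,0,50),(-45,42,50),(-45,-42,50)]; hinge=[(62,50,63)]
tiles=[]
for n,f,x0,y0,w,h in(('side','pics/s7.png',262,232,80,75),('top','pics/t7.png',222,182,66,75)):
    im=cv2.imread(f)[y0:y0+h,x0:x0+w]; k=5.4
    t=np.clip(cv2.resize(im,None,fx=k,fy=k,interpolation=cv2.INTER_CUBIC)*1.6,0,255).astype('uint8')
    for ps,o,yaw,c in((car+bar,L,164.65,(0,255,255)),(gl,L,164.65,(0,0,255)),(cups+hinge,S,164.4,(255,0,255))):
        for p in ps:
            u,v=proj(n,W(p,o,yaw)); cv2.drawMarker(t,(int((u-x0+.5)*k),int((v-y0+.5)*k)),c,cv2.MARKER_CROSS,9,1)
    tiles.append(t)
cv2.imwrite('pics/c8.png',np.hstack(tiles)); print(np.hstack(tiles).shape)
E
```

```text
(405, 788, 3)
```

View pics/c8.png

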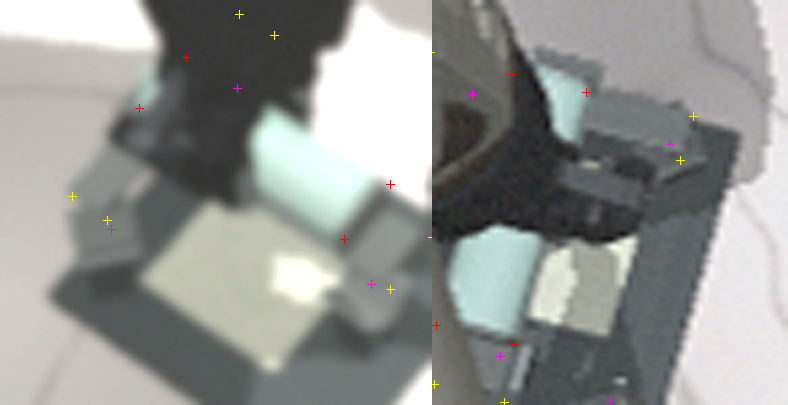

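The predicted markers match the lens and stand within about 1.5 px (3 mm), which is inside the groove capture range. Lowering with force checks.

```bash
python3 -m jog '[{"claw":0,"offset":[0,0,-10],"yaw":0},{"claw":0,"offset":[0,0,-6],"yaw":0}]';python3 -m jog '[{"claw":0,"offset":[0,0,-2],"yaw":0}]'; python3 -c "
from h import *
lean()"
```

```text
time_s: 20.0
position: [492.4, 120.7, 36.5]
orientation: [-0.012, 0.134, 0.991, -0.006]
contact_force: [-0.5, -0.7, -1.8]
width: 28.8
time_s: 20.1
position: [492.3, 120.5, 34.0]
orientation: [-0.013, 0.134, 0.991, -0.006]
contact_force: [-0.4, -0.2, -2.5]
width: 28.5
q [ 2.410e-01  1.500e-02 -2.160e-01  1.367e+00 -1.000e-03  5.100e-01] pos [492.3 120.5  34. ] w 28.5 yaw 164.55 lean tool x,y 0.0234 -0.0145 [-0.026 -0.008 -1.   ]
```

```bash
python3 -m jog '[{"claw":0,"offset":[-1,0.7,-3],"yaw":0}]';python3 -m jog '[{"claw":0,"offset":[0,0,-2.5],"yaw":0}]'; python3 -m jog '[{"claw":0,"offset":[0,0,-1.5],"yaw":0}]'
```

```text
time_s: 20.2
position: [491.5, 121.1, 30.9]
orientation: [-0.012, 0.134, 0.991, -0.006]
contact_force: [-0.3, -0.4, -1.8]
width: 28.6
time_s: 20.3
position: [491.4, 121.1, 28.2]
orientation: [-0.012, 0.134, 0.991, -0.006]
contact_force: [0.2, -0.5, -1.9]
width: 28.6
time_s: 20.4
position: [491.3, 121.1, 26.6]
orientation: [-0.012, 0.134, 0.991, -0.006]
contact_force: [-1.8, 0.4, 0.7]
width: 29.0
```

```bash
python3 -m jog '[{"claw":0,"offset":[0,0,-1.5],"yaw":0}]';python3 -m jog '[{"claw":0,"offset":[0,0,-1.2],"yaw":0}]'
```

```text
time_s: 20.5
position: [491.4, 121.5, 25.7]
orientation: [-0.012, 0.134, 0.991, -0.005]
contact_force: [-4.1, 2.3, 8.7]
width: 29.0
time_s: 20.6
position: [491.6, 121.9, 25.4]
orientation: [-0.012, 0.134, 0.991, -0.005]
contact_force: [-3.5, 1.0, 6.1]
width: 29.0
```

```bash
python3 -m jog '[{"claw":0,"offset":[-1,0.5,-1],"yaw":0}]';python3 -m jog '[{"claw":0,"offset":[0,0,-1],"yaw":0}]'; python3 -c "
from h import *
lean()"
```

```text
time_s: 20.7
position: [491.4, 122.5, 25.2]
orientation: [-0.011, 0.134, 0.991, -0.004]
contact_force: [3.2, 0.3, -0.0]
width: 28.8
time_s: 20.8
position: [491.8, 122.8, 24.7]
orientation: [-0.01, 0.134, 0.991, -0.004]
contact_force: [-3.1, 0.9, 4.0]
width: 28.8
q [ 0.245  0.013 -0.236  1.344  0.     0.513] pos [491.8 122.8  24.7] w 28.8 yaw 164.61 lean tool x,y 0.0194 -0.0108 [-0.022 -0.005 -1.   ]
```

Settling at 24.7 (expected about 24), so I'm releasing.

```bash
python3 -m jog '[{"claw":0.42,"offset":[0,0,0],"yaw":0},{"claw":0.7,"offset":[0,0,0],"yaw":0},{"claw":1,"offset":[0,0,0],"yaw":0},{"claw":1,"offset":[0,0,0],"yaw":0},{"claw":1,"offset":[0,0,10],"yaw":0},{"claw":1,"offset":[0,0,20],"yaw":0},{"claw":1,"offset":[0,0,30],"yaw":0},{"claw":1,"offset":[0,0,30],"yaw":0},{"claw":1,"offset":[0,0,15],"yaw":0}]'
```

```text
time_s: 21.7
position: [489.4, 121.9, 133.0]
orientation: [-0.013, 0.134, 0.991, -0.005]
contact_force: [0.3, 0.8, 0.5]
width: 85.7
```

```bash
python3 -m jog '[{"claw":0.5,"offset":[-20,-10,0],"yaw":0},{"claw":0,"offset":[-35,-15,0],"yaw":0},{"claw":0,"offset":[-40,-18,0],"yaw":0},{"claw":0,"offset":[-35,-15,0],"yaw":0},{"claw":0,"offset":[-15,-7,0],"yaw":0},{"claw":0,"offset":[0,0,0],"yaw":0}]'; python3 -c "
from h import *
lean()
S=[491,121.4,0]; k=5.3
W=lambda p:R.from_euler('z',164.4,degrees=True).apply(p)+S
tl=[]
for n,x0,y0,w in(('side',264,232,85),('top',205,185,65)):
  im=snap(n,'pics/%s9.png'%n)[y0:y0+75,x0:x0+w,::-1]
  t=np.clip(cv2.resize(im,None,fx=k,fy=k,interpolation=cv2.INTER_CUBIC)*1.5,0,255).astype('uint8')
  for ps,c in(([(71,14,60),(71,-14,60),(-54,54,60),(-36,54,60),(-54,-54,60),(-36,-54,60)],(0,255,255)),([(50,15,76),(50,-15,76),(-50,15,76),(-50,-15,76)],(0,0,255))):
    for p in ps:
      u,v=proj(n,W(p)); cv2.drawMarker(t,(int((u-x0+.5)*k),int((v-y0+.5)*k)),c,cv2.MARKER_CROSS,9,1)
  tl.append(t)
cv2.imwrite('pics/c9.png',np.hstack(tl))"
```

```text
time_s: 22.3
position: [341.6, 55.5, 140.2]
orientation: [-0.008, 0.134, 0.991, -0.004]
contact_force: [0.9, 0.3, 0.0]
width: 0.4
q [ 0.163 -0.398 -0.36   1.626 -0.002  0.432] pos [341.6  55.5 140.2] w 0.4 yaw 164.59 lean tool x,y 0.0152 -0.0096 [-0.017 -0.005 -1.   ]
```

View pics/c9.png

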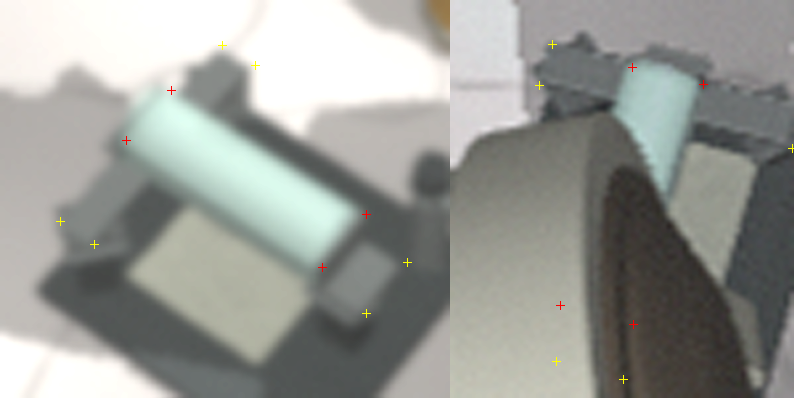

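The seated outline agrees with the predicted one within about 2 px in both views, and the release height was within 1 mm, so I take it as seated (the sub-3 mm fit cannot be seen directly). Next I push the keeper knob with shut fingers.

```bash
python3 -m jog '[{"claw":0,"offset":[0,0,-25],"yaw":0},{"claw":0,"offset":[0,0,-35],"yaw":0},{"claw":0,"offset":[0,0,-25],"yaw":0},{"claw":0,"offset":[0,0,-4],"yaw":0}]';python3 -m jog '[{"claw":0,"offset":[0,0,0],"yaw":0}]'
```

```text
time_s: 22.8
position: [347.7, 57.8, 49.9]
orientation: [-0.006, 0.133, 0.991, -0.003]
contact_force: [-0.1, -0.4, 0.9]
width: -0.1
time_s: 22.9
position: [347.9, 58.0, 49.8]
orientation: [-0.007, 0.133, 0.991, -0.003]
contact_force: [0.1, -0.4, 0.7]
width: -0.1
```

```bash
python3 -m jog '[{"claw":0,"offset":[-3,6,-6],"yaw":0},{"claw":0,"offset":[-2,8,0],"yaw":0},{"claw":0,"offset":[0,8,0],"yaw":0},{"claw":0,"offset":[1,8,0],"yaw":0}]';python3 -m jog '[{"claw":0,"offset":[1,8,0],"yaw":0},{"claw":0,"offset":[3,9,0],"yaw":0},{"claw":0,"offset":[3,9,0],"yaw":0}]'
```

```text
time_s: 23.3
position: [345.8, 90.6, 46.7]
orientation: [-0.005, 0.134, 0.991, -0.002]
contact_force: [-0.3, 1.2, -0.0]
width: -0.1
time_s: 23.6
position: [353.8, 119.2, 47.7]
orientation: [-0.004, 0.133, 0.991, -0.003]
contact_force: [1.2, -2.6, -0.1]
width: -0.0
```

```bash
python3 -m jog '[{"claw":0,"offset":[5,8,-1],"yaw":0},{"claw":0,"offset":[6,8,-1],"yaw":0},{"claw":0,"offset":[7,7,-1],"yaw":0}]';python3 -m jog '[{"claw":0,"offset":[8,6,-1],"yaw":0},{"claw":0,"offset":[8,4,-1],"yaw":0}]'
```

```text
time_s: 23.9
position: [373.2, 144.6, 44.7]
orientation: [-0.004, 0.133, 0.991, -0.003]
contact_force: [-0.0, -0.1, 0.3]
width: -0.1
time_s: 24.1
position: [390.3, 156.0, 42.2]
orientation: [-0.005, 0.133, 0.991, -0.003]
contact_force: [-1.0, -2.5, 1.0]
width: -0.1
```

```bash
python3 -m jog '[{"claw":0,"offset":[8,4,0],"yaw":0},{"claw":0,"offset":[7,2,0],"yaw":0}]';python3 -m jog '[{"claw":0,"offset":[5,1,0],"yaw":0}]';python3 -m jog '[{"claw":0,"offset":[4,0,0],"yaw":0}]'; python3 - <<'E'
from h import *
im=snap("side","pics/s10.png"); 
print(proj("side",[437.2,159.3,101]),proj("side",[417.8,89.9,69]))
E
```

```text
time_s: 24.3
position: [406.5, 162.6, 41.5]
orientation: [-0.005, 0.133, 0.991, -0.003]
contact_force: [-1.4, -0.3, -0.5]
width: -0.2
time_s: 24.4
position: [412.2, 163.7, 41.3]
orientation: [-0.005, 0.133, 0.991, -0.003]
contact_force: [-1.0, -0.0, 0.0]
width: -0.2
time_s: 24.5
position: [416.7, 163.8, 41.3]
orientation: [-0.006, 0.133, 0.991, -0.003]
contact_force: [-1.1, 0.6, 0.4]
width: -0.1
(np.float64(327.0622701659556), np.float64(281.3992077661517)) (np.float64(346.5558762149531), np.float64(265.067383220894))
```

Still moving freely at about 1 N; I'll continue to the stop.

```bash
python3 -m jog '[{"claw":0,"offset":[4,-0.5,0],"yaw":0}]';python3 -m jog '[{"claw":0,"offset":[3,-0.5,0],"yaw":0}]';python3 -m jog '[{"claw":0,"offset":[2,-0.5,0],"yaw":0}]'
```

```text
time_s: 24.65
position: [421.2, 163.2, 41.3]
orientation: [-0.005, 0.133, 0.991, -0.003]
contact_force: [-1.4, -0.4, 0.2]
width: 0.0
time_s: 24.75
position: [421.8, 163.1, 41.1]
orientation: [-0.008, 0.133, 0.991, -0.002]
contact_force: [-24.3, 7.6, 9.2]
width: -0.2
time_s: 24.85
position: [421.3, 163.2, 41.2]
orientation: [-0.011, 0.132, 0.991, -0.002]
contact_force: [-16.1, 5.5, 9.8]
width: 0.1
```

It hits a hard stop at x=421.8, where 420 was predicted for shut. Backing off and retreating.

```bash
python3 -m jog '[{"claw":0,"offset":[-8,2,0],"yaw":0},{"claw":0,"offset":[-12,3,5],"yaw":0},{"claw":0,"offset":[-10,0,25],"yaw":0},{"claw":0,"offset":[0,-10,35],"yaw":0},{"claw":0,"offset":[0,-35,35],"yaw":0},{"claw":0,"offset":[0,-40,20],"yaw":0},{"claw":0,"offset":[0,-40,0],"yaw":0},{"claw":0,"offset":[0,-40,0],"yaw":0},{"claw":0,"offset":[0,-40,0],"yaw":0},{"claw":0,"offset":[0,-40,0],"yaw":0},{"claw":0,"offset":[0,-40,0],"yaw":0},{"claw":0,"offset":[0,-20,0],"yaw":0},{"claw":0,"offset":[0,0,0],"yaw":0}]'
python3 - <<'E'
from h import *
t=snap("top","pics/t11.png"); s=snap("side","pics/s11.png")
z=cv2.imread("pics/top0.png")[:,:,::-1]
for n,im,h in(("top",t,(437.2,159.3)),("side",s,(437.2,159.3))):
    u,v=proj(n,[*h,101]); x,y=int(u),int(v)
    print(n,"shut knob top px",(round(u,1),round(v,1)),"hinge",proj(n,[417.8,89.9,69]))
    print(im[y-9:y+10,x-12:x+13].mean(2).astype(int))
u,v=203/4+190-.5,455/4+175
print("old knob place brightness now/before",t[285:293,236:245].mean().round(),z[285:293,236:245].mean().round())
E
```

```text
time_s: 26.15
position: [383.8, -146.9, 172.4]
orientation: [-0.003, 0.13, 0.991, -0.004]
contact_force: [0.1, 0.6, -0.3]
width: 0.1
top shut knob top px (np.float64(217.5), np.float64(245.6)) hinge (np.float64(254.12950448810213), np.float64(255.70807094247982))
[[104 105 105 104 105 106 107  90  51  47  46  49  50  50  50  51  48  48
   49  61  83 105 120 124 128]
 [103 105 104 105 103 106 101  77  48  44  46  47  49  51  48  51  50  51
   48  50  68  99 118 126 131]
 [103 105 104 105 106 106  90  54  48  49  48  47  48  50  49  49  47  49
   50  46  71 104 116 121 131]
 [105 106 104 106 105 108  93  52  45  48  47  46  50  47  49  48  50  50
   50  49  80 111 120 126 131]
 [105 105 105 105 106  99  77  46  49  46  49  50  47  47  49  50  50  52
   48  64  98 115 120 127 135]
 [104 106 103 105 108  94  62  46  46  46  46  43  43  47  48  49  48  50
   48  74  99 112 123 134 133]
 [105 105 104 105 108  93  54  48  46  54  67  76  74  67  51  49  49  49
   55  71  82  86  92 102 117]
 [106 105 106 105  98  73  49  46  52  66  80  77  79  77  62  46  46  47
   50  55  55  61  70  76  
[... 2632 characters left out ...]
  76  74  68  60  56]
 [111 110 109 109 107 100  90  76  68  70  72  72  69  67  75  83  85  83
   78  75  74  70  62  56  55]
 [111 111 110 109 108 101  90  76  66  65  67  66  63  66  74  81  83  80
   76  74  72  64  58  55  55]
 [111 111 110 110 108 104  93  79  67  64  64  63  63  64  73  79  79  77
   75  74  67  60  56  55  54]
 [111 111 110 110 110 106  98  83  70  65  64  62  62  64  72  77  76  75
   74  70  63  58  55  54  54]
 [110 110 109 110 109 104  95  80  70  64  64  63  60  63  68  73  74  74
   72  68  62  56  54  54  54]
 [111 110 109 108 104  96  87  78  71  66  64  63  62  61  64  68  71  70
   67  62  58  55  54  54  54]]
old knob place brightness now/before 139.0 74.0
```

The knob disc is at top pixel (216.5, 245), and (217.5, 245.6) was predicted for shut, so the keeper is closed within about 0.03 rad. Handing in.

```bash
python3 -c "
from h import *
a=cv2.imread('pics/top0.png').astype(int);b=cv2.imread('pics/t11.png').astype(int)
for n,(u,v) in dict(jar=(210,136),pig=(315,131),bell=(321,249)).items(): print(n,np.abs(a-b)[v-25:v+25,u-20:u+20,::-1].mean().round(1))
print(r.finish_job())"
```

```text
jar 4.8
pig 15.6
bell 1.2
the job is handed in; nothing more can be done
None
```

I set the magnifier on the grey stand with its nose towards the keeper, let go of it, and pushed the keeper shut against its stop. The job is handed in at about 26 s of the 54 s allowed; no verdict was reported.

**Trouble on the way**
- **First grasp:** it slid off the glass because the reported tool height is about 34 mm lower than the real finger tips. I found this from the two camera views and corrected for it.
- **First carry:** joint 6 ran into its range limit and left the tool leaning. I turned the lean out, set the magnifier back on the marble, and gripped it again half a turn round.

**Last checks**
- **Keeper:** the knob is within 1 pixel of its predicted shut place (about 0.03 rad), and the push met a firm stop within 2 mm of the expected point.
- **Seating:** the release height was within about 1 mm of fully seated, and the keeper closed at about 1 N until its stop. The overlay after release was still off by up to 2 pixels (3–4 mm), most likely from my stand estimate and the camera calibration. So I could not check the 3 mm fit or the groove forces directly.
- **Bystanders:** the before-and-after picture patches hardly changed at the bell timer (mean difference 1.2) or the jar (4.8). The salt pig's patch changed more (15.6). I put that down to the arm's changed shadow, but I had no picture views left to confirm it. The arm never went near the salt pig and I felt no contact there.

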